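# Load the squeegee and park the print carriage in its start notch

### The arm

A 6-joint arm with a two-finger parallel gripper is mounted at the origin on the work surface. World frame = base frame: x ahead of the robot, y to its left, z up, the work surface at z = 0. Lengths are in m, angles in rad, forces in N, time in s.
With the tool pointing down it reaches from about 0.225 to 0.875 m from the base axis. Payload 3.4 kg.
Tool frame: the origin (TCP) lies at the very end of the fingers, on their centre line; the grasp point (between the pads) lies 19 mm behind it (bot.tcp_to_grasp is the distance from the TCP to the grasp point, in m); z points along the fingers, y is the line along which they close (so a half turn about z gives the same grasp; the last joint's range is limited). The gripper opens to 85 mm and grips with 20 to 120 N. Pads are 22 mm wide; open, the fingers measure 114 mm over their backs; the gripper's body (76 mm by 85 mm) begins 54 mm behind the grasp point. The pads swing forward as they close: fully open they stand 13 mm farther back than shut.
Start: joints at [-1.422, 0.276, 1.505, -0, 1.361, -0.121], TCP at [0.153, -0.554, 0.231] pointing down, gripper open.
Joint ranges: [-2.89, 2.89], [-0.75, 2.08], [0.22, 2.7], [-1.18, 4.32], [0.11, 2.71], [-2.7, 2.7]. Speed limits (rad/s): [2.57, 2.57, 3.14, 3.14, 3.14, 3.14].

### API

Orientations are given as a unit quaternion [w, x, y, z].
In Python, from workcell import bot, optics gives the robot as it stands.
- The arm moves only by the tool drive_tool, never from a script. Its argument "steps" is a list of rows, each a list of 7 numbers: the turn, a rotation vector about the tool's x, y, z in rad, then the shift along the tool's x, y, z in cm, then the closure in counts, from 0 (fully open) to 255 (shut). In form: [[rx, ry, rz, x, y, z, gripper], ...]. A call has 1 to 5 rows; each row is the pose to reach, as a shift and turn from the pose commanded when the call began, along the tool's axes at that moment; what a row does not reach only later rows make up. A row lasts 1/8 s, in which the tool goes at most 62.5 mm and 10.7 degrees, less where a joint would pass 70% of its speed; a pose out of reach is approached as far as the arm can. A call with a gripper value outside its range is refused whole. The fingers move at their own pace and stop on an object; "force" is the grip in N (left out, the last holds). Time passes only in rows, so rows that repeat a pose let the fingers close. It gives the time, the measured TCP pose, the force, the opening and the grip force at its end, in the units of the state.
- bot.read_state(): the state, without advancing time (a new reading comes with each control period).
- optics.snapshot(name): name is "side" or "top"; returns a dict with "image" (384x512x3 uint8, red, green, blue), "intrinsics" (3x3 intrinsics, pixels), "camera_from_world" (4x4, takes a point from world to camera coordinates). Camera axes: x right, y down, z forward; pixel columns grow to the right and rows downward; lengths in m; the calibration is good to about 2 mm. A picture is of the moment at which its call begins. There is no depth.
- bot.hand_in(): hands the job in; it is judged then, once.
Trained networks look in a picture, given as the dict that the camera call returned (one of the last four; its "shot" number tells which), for a name from the list of things; names that differ only in an ending like _2 or _b are one class to them, and where a whole thing is asked for, a point or a joint stands for the part that bears it (a point fixed in the world has none). Each returns a list of dicts, best first, with "p" (0 to 1); they miss things now and then, are a little off and sometimes report something else, mostly with a low value. They report only what shows in the picture. A call takes as long as a camera call. They do not tell look-alikes from the thing itself.
- optics.search_frame(picture, label): "rect" ([left, top, width, height] in pixels, round what is visible of it).
- optics.pinpoint(picture, label): "at" ([column, row] in pixels: a listed point, or the origin of a listed thing).
The state is a dict: "time_s": time; "qpos": joint angles; "qd": joint speeds; "effort": joint torques, N m; "ee_pos": TCP position; "tcp_rot": TCP orientation; "contact_force": force on the tool from outside, world axes, zero at the start; "torque": the same for the moment, N m; "width": finger opening in m; "grasp_force": force on a finger pad.
Only numpy, scipy, OpenCV 4.12 (cv2) and the standard library are available. Lean on these libraries where they do the work, as an engineer would, in place of code of your own. Each camera call takes 0.05 s, during which the arm holds its last target. There are 200 camera calls.

### The job

Take the squeegee out of its rest and lower its blade fully home into the slot of the stencil printer's carriage. Then slide the carriage along its rods by the squeegee, away from the end where it stands, until you feel the spring ball click into the one notch of the detent bar. Stop there and finish while holding: keep gripping the squeegee's handle, upright and fully home, with the ball in the notch; leave the jar, spool and screwdriver alone.

Things in the scene. Friction and masses are not known exactly. Their poses are not given: they have to be found in the camera images.
- squeegee: Squeegee, about 160 g: bright aluminium handle bar 96 long x 14 thick x 46 high, under it a flat steel blade 70 wide x 4 thick x 34 deep. Origin: middle of the handle's underside, at the blade's root; x along the handle, y across its thickness, z up (top at +46, blade edge at -34). Stands upright in the rest. Grip the upper handle across its thickness. Either way round fits.
- rest: Squeegee rest: fixed black block 120 x 50 x 50 high with a slot 76 x 8 wide, 38 deep, in its top; the squeegee's handle underside sits on the block's top. Origin: middle of its underside; x along the slot.
- printer: Fixed bench-top stencil printer: grey base 260 (x) x 400 (y) x 16; end blocks 72 high at y = -160 and +160, rods along y between them. Origin: middle of its underside. A dark steel detent bar, 12 wide, top 34 above the underside, runs along y at x = +96; its one V notch, 14 wide, is in a different place along y each time.
- slot (a point): Middle of the carriage's slot at the carriage's top face, 75 above the printer's underside. Carriage: grey block 200 (x) x 60 (y) x 30 high on the rods. Slot: along x, 75 long x 7 wide, right through, its mouth flared to about 14. Home, the squeegee's origin lies here, its handle on the carriage's top, with play of 1.5 (y) and 2.5 (x) each way. Axes as the printer's.
- carriage (a joint): Carriage's place along the rods in m, 0 to 0.17 (hard stops), growing to the printer's +y. Starts between 0 and 0.025; the notch lies between 0.07 and 0.14. It drags with 1 to 2 N; the detent resists with 9 to 13 N more when pushed out of the notch, and pulls as hard towards its centre from up to 6 mm before it.
- click_ball (a joint): How far the spring ball (12 across, under the carriage, pressed onto the detent bar by about 14 N) has dropped, in m: about 0.0007 riding on the bar's flat top, about 0.0047 when centred in the notch; it falls off by about 0.8 mm for each mm off centre.
- jar: Bystander: small white jar with a black cap, 44 across x 45 high. Origin: middle of its underside.
- spool: Bystander: solder spool standing on its flange, 58 across x 40 high. Origin: middle of its underside.
- screwdriver: Bystander: black-handled screwdriver lying on the bench, about 200 long. Origin: under the middle of it; x along it.
There are look-alikes about, which are no part of the job. There is more than one size of the squeegee; the job needs the middle-sized.

How it is judged:
By the outcome, as a careful person would: the job done as asked, in the order asked, and still so for the second after the job is handed in, while the arm keeps its last pose, push and grip.
It also fails if it takes over 54 s, if anything falls off the work surface, if the arm or the gripper's body presses on something with over 40 N, if the wrist force passes 120 N, or if a joint passes its speed limit or range.

## Working session

There is one attempt and no reset: what is moved stays moved. The work goes in short steps, Python scripts to look and compute and a tool call to move; the robot and the scene stay as the last step left them, time stands still between calls to the robot, and variables do not carry over. Pictures are saved under pics/ and viewed, at most 10 in all, crops included, and the job is handed in when it is done.

Besides the shell and the picture viewer there is one more tool, called as a command line: name --pt "numbers of a row" for each row, then --argument value for the rest. drive_tool: Moves the arm, as the interface text tells. Its arguments: {"type":"object","properties":{"steps":{"type":"array","items":{"type":"array","items":{"type":"number"}}},"force":{"type":"number"}},"required":["steps"]}

```bash
mkdir -p pics; cat > h.py <<'E'
import numpy as np, cv2
from workcell import bot, optics
def snap(n,save=None):
    p=optics.snapshot(n)
    if save: cv2.imwrite('pics/'+save,cv2.cvtColor(p['image'],cv2.COLOR_RGB2BGR))
    return p
def ray(p,uv):
    K=np.array(p['intrinsics']);T=np.array(p['camera_from_world'])
    d=T[:3,:3].T@np.linalg.inv(K)@np.array([uv[0],uv[1],1.]);o=-T[:3,:3].T@T[:3,3]
    return o,d
def onz(p,uv,z):
    o,d=ray(p,uv);return o+d*(z-o[2])/d[2]
def proj(p,X):
    c=np.array(p['camera_from_world'])@np.append(X,1);q=np.array(p['intrinsics'])@c[:3];return q[:2]/q[2]
E
python3 - <<'E'
from h import *
for n in('side','top'):
    p=snap(n,n+'0.png')
    print(n,ray(p,(256,192)))
    for l in('squeegee','rest','printer','slot','carriage','jar','spool','screwdriver'):
        print(l,[(np.round(r['at']),round(r['p'],2)) for r in optics.pinpoint(p,l)][:4] if l!='carriage' else '',[(np.round(r['rect']),round(r['p'],2)) for r in optics.search_frame(p,l)][:4])
print(bot.read_state())
E
```

```text
side (array([ 0.47523737, -0.81429436,  0.58261311]), array([ 0.03971903,  0.86114456, -0.50692424]))
squeegee [(array([248., 276.]), 0.93), (array([237., 328.]), 0.91), (array([171., 270.]), 0.85)] [(array([158., 230.,  20.,  62.]), 0.89), (array([223., 304.,  30.,  40.]), 0.8), (array([224., 256.,  51.,  23.]), 0.56)]
rest [(array([251., 291.]), 0.56)] [(array([222., 264.,  61.,  44.]), 0.97)]
printer [(array([266., 204.]), 0.69)] []
slot [(array([263., 196.]), 0.84)] [(array([226., 190.,  80.,  22.]), 0.95)]
carriage  [(array([226., 186.,  78.,  24.]), 0.63)]
jar [(array([352., 282.]), 0.59)] [(array([340., 259.,  24.,  28.]), 0.69)]
spool [(array([364., 328.]), 0.69)] [(array([350., 303.,  29.,  43.]), 0.77)]
screwdriver [(array([259., 153.]), 0.68)] [(array([232., 146.,  55.,  10.]), 0.6)]
top (array([0.28375106, 0.06684857, 1.34987858]), array([ 0.18666567, -0.01802908, -0.98233272]))
squeegee [(array([338., 266.]), 0.8), (array([350., 212.]), 0.74), (array([381., 220.]), 0.41)] [(array([349., 193.,   9.,  33.]), 0.8), (array([318., 254.,  47.,  21.]), 0.72), (array([374., 212.
[... 534 characters left out ...]
.]), 0.82)]
{'time_s': 1.6, 'qpos': array([-1.42201710e+00,  2.75927621e-01,  1.50489718e+00, -3.25750823e-05,
        1.36071694e+00, -1.21013393e-01]), 'qd': array([ 0.00112905,  0.00088049, -0.00100615, -0.00206398,  0.00042982,
        0.00125839]), 'effort': array([-1.60498275e-04, -4.16647410e+01, -2.46095091e+01, -9.33387196e-05,
        2.88402625e-04,  3.29895173e-06]), 'ee_pos': array([ 0.15323613, -0.55423585,  0.23131337]), 'tcp_rot': array([ 2.56753851e-05,  9.90914824e-01,  1.34490930e-01, -1.55745987e-05]), 'contact_force': array([ 0.19528532,  0.82065194, -0.28866059]), 'torque': array([-0.01189297, -0.00618397,  0.04424298]), 'grasp_force': 0.0, 'width': 0.08529034992448317}
```

```bash
python3 - <<'E'
import cv2,numpy as np
a=cv2.imread('pics/top0.png')[120:290,100:410];b=cv2.imread('pics/side0.png')[130:370,130:400]
cv2.imwrite('pics/t1.png',cv2.resize(a,None,fx=2.5,fy=2.5,interpolation=2));cv2.imwrite('pics/s1.png',cv2.resize(b,None,fx=2.5,fy=2.5,interpolation=2))
E
```

```text
(no output)
```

View pics/t1.png

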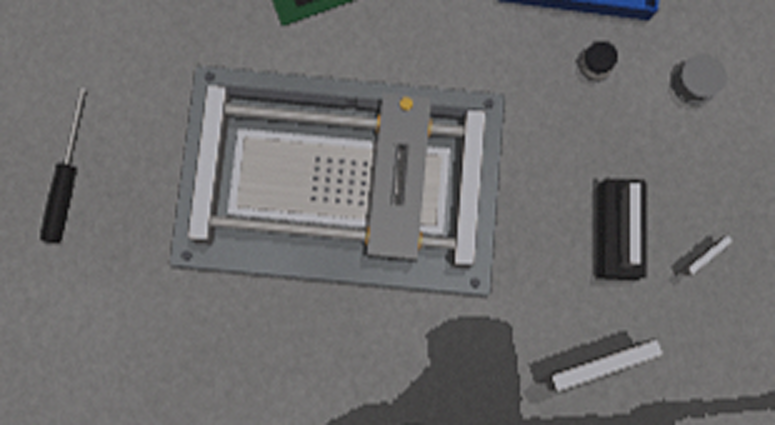

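View pics/s1.png

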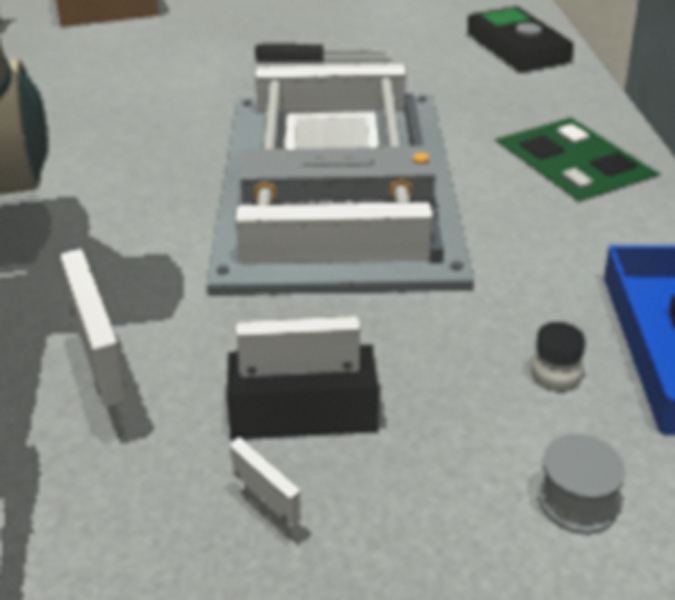

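The top view shows the middle-sized squeegee in the black rest at crop (635,225), with the larger one at (605,365) and the smaller one at (705,255) lying outside. The carriage stands at the right (-y) end, with its slot at (400,172). The side view agrees, with the rest at crop (300,350) and the detent bar on the +x side.

```bash
python3 - <<'E'
from h import *
p=snap('top');g=p['image'].astype(int).min(2)
print(np.array2string(g[188:234,340:362:1][::4]))
def comp(box,th):
    x0,y0,x1,y1=box
    m=(g[y0:y1,x0:x1]>th).astype(np.uint8)
    n,l,s,c=cv2.connectedComponentsWithStats(m);i=1+np.argmax(s[1:,4])
    pts=np.argwhere(l==i)[:,::-1]+[x0,y0]
    return pts
for nm,box,th,z in(('sq',(336,186,362,234),130,.096),('endR',(275,158,300,232),135,.072),('endL',(172,150,192,222),135,.072)):
    pts=comp(box,th);w=np.array([onz(p,q,z)[:2] for q in pts.astype(float)])
    c=w.mean(0);u=np.linalg.svd(w-c)[2][0];r=cv2.minAreaRect(w.astype(np.float32)*1000)
    print(nm,len(pts),c,np.degrees(np.arctan2(u[1],u[0])),r)
s=snap('side');t=p
for l,z,zz in(('squeegee',.05,0),('rest',0,0),('slot',.075,0),('printer',0,0)):
    for q in(t,s):
        print(l,[(np.round(onz(q,r['at'],z),4),round(r['p'],2)) for r in optics.pinpoint(q,l)])
E
```

```text
[[112 114 112 110 109 110 111 114 116 112 110 107 109 109 109 107 109 114
  113 113 110 112]
 [ 90  52  28  34  33  34  32  30  34  33  37  34  32  21  21  38  49  47
   99 112 111 109]
 [ 23  25  36  40  43  41  31  30  37  60  54  50 167 174 168 184  77  23
   63 111 114 110]
 [ 23  29  37  43  44  42  36  25  46  57  54  51 168 171 171 182  77  24
   67 113 117 112]
 [ 31  27  38  42  40  42  39  25  44  59  54  47 166 172 171 183  76  22
   64 109 115 115]
 [ 25  27  36  44  46  43  37  27  47  60  55  48 168 171 174 181  75  24
   63 113 119 112]
 [ 28  28  35  42  46  41  41  24  48  60  53  49 166 173 172 182  82  22
   66 109 117 114]
 [ 28  27  37  42  43  42  42  23  49  57  55  47 168 172 171 182  85  22
   64 113 116 116]
 [ 28  22  47  43  44  41  39  30  46  56  53  48 168 174 171 180  84  27
   66 114 112 106]
 [ 26  27  43  44  45  46  38  29  38  56  54  43 153 175 174 188  90  30
   65 111 113 111]
 [ 27  24  45  48  43  47  40  40  36  37  42  41  41  46  40  45  41  36
   69 115 114 109]
 [ 91  91  87  86  85  88  84  81  79  85  86  85  82  78  87  94 118 121
  1
[... 391 characters left out ...]
, 266.2716979980469), (21.771390914916992, 186.65023803710938), 86.34862518310547)
squeegee [(array([ 0.3114, -0.2013,  0.05  ]), 0.76), (array([ 0.4508, -0.3403,  0.05  ]), 0.56), (array([ 0.4706, -0.2482,  0.05  ]), 0.51)]
squeegee [(array([ 0.4771, -0.2421,  0.05  ]), 0.8), (array([ 0.4576, -0.372 ,  0.05  ]), 0.79)]
rest [(array([ 0.4893, -0.2497,  0.    ]), 0.63), (array([0.5448, 0.1041, 0.    ]), 0.47)]
rest [(array([ 0.489 , -0.2309,  0.    ]), 0.66)]
slot [(array([0.5408, 0.0333, 0.075 ]), 0.95)]
slot [(array([0.5379, 0.0214, 0.075 ]), 0.62)]
printer [(array([0.5392, 0.1058, 0.    ]), 0.89)]
printer [(array([0.5373, 0.1115, 0.    ]), 0.86), (array([ 0.4879, -0.2396,  0.    ]), 0.73)]
```

drive_tool --pt "0 0 0.1 8 -4.2 0 0" --pt "0 0 0.2 16 -8.4 0 0" --pt "0 0 0.288 24 -12.6 2 0" --pt "0 0 0.288 30 -15.7 4 0" --pt "0 0 0.288 35 -18.3 5 0"

```text
time_s: 2.72
ee_pos: [0.3806, -0.3416, 0.1981]
tcp_rot: [0.001, 1.0, -0.009, 0.0]
contact_force: [0.4, -1.2, -0.2]
width: 0.0852
grasp_force: 0.0
```

```bash
cat >> h.py <<'E'
from scipy.spatial.transform import Rotation as Ro
def st():
    s=bot.read_state();w=s['tcp_rot'];R=Ro.from_quat([w[1],w[2],w[3],w[0]]);return s,R
def go(x,y,z,yaw):
    s,R=st();d=R.as_matrix().T@(np.array([x,y,z])-s['ee_pos'])*100
    c,n=np.cos(np.radians(yaw)),np.sin(np.radians(yaw))
    T=Ro.from_matrix([[c,n,0],[n,-c,0],[0,0,-1]]);rv=(R.inv()*T).as_rotvec()
    print('t',s['time_s'],'pos',s['ee_pos'],'F',s['contact_force'],'M',s['torque'],'w',s['width'],'g',s['grasp_force'],'\nturn',rv.round(3),'shift cm',d.round(2))
E
python3 -c "
from h import *
go(.482,-.2455,.062,-1)"
```

```text
t 2.725 pos [ 0.38059754 -0.34156456  0.19805788] F [ 0.41010957 -1.18793771 -0.24957526] M [-0.05688323  0.0137125   0.03411089] w 0.0851672250275339 g 0.0 
turn [ 0.001 -0.001 -0.001] shift cm [ 9.95 -9.81 13.6 ]
```

drive_tool --pt "0 0 0 4 -4 3 0" --pt "0 0 0 7 -7 5 0" --pt "0 0 0 7 -7 5 0" --pt "0 0 0 7 -7 5 0" --pt "0 0 0 7 -7 5 0"

```text
time_s: 3.35
ee_pos: [0.4502, -0.2754, 0.1488]
tcp_rot: [0.001, 1.0, -0.01, 0.0]
contact_force: [0.1, 0.2, -0.1]
width: 0.085
grasp_force: 0.0
```

```bash
python3 -c "
from h import *
go(.482,-.2455,.062,-1)"
```

```text
t 3.35 pos [ 0.45023022 -0.27539139  0.14883786] F [ 0.05214877  0.15790874 -0.12392634] M [-0.00369468  0.00973328  0.02618804] w 0.08501766285233907 g 0.0 
turn [ 0.001 -0.001 -0.002] shift cm [ 3.11 -3.06  8.68]
```

drive_tool --pt "0 0 0 3.1 -3.05 1 0" --pt "0 0 0 3.1 -3.05 3 0" --pt "0 0 0 3.1 -3.05 6 0" --pt "0 0 0 3.1 -3.05 8.6 0" --pt "0 0 0 3.1 -3.05 8.6 0"

```text
time_s: 3.98
ee_pos: [0.4804, -0.2445, 0.061]
tcp_rot: [-0.001, 1.0, -0.01, -0.001]
contact_force: [-0.6, 0.3, -0.0]
width: 0.086
grasp_force: 0.0
```

```bash
python3 -c "
from h import *
snap('side','s2.png');go(.482,-.2455,.062,-1)
b=cv2.imread('pics/s2.png')[190:340,160:360];cv2.imwrite('pics/s2c.png',cv2.resize(b,None,fx=3.5,fy=3.5,interpolation=2))"
```

```text
t 4.025 pos [ 0.48149892 -0.2450743   0.06222383] F [0.10218324 1.31449448 0.67443494] M [-0.04198651 -0.03654148  0.04084844] w 0.08536639721929863 g 0.0 
turn [-0.     0.001 -0.002] shift cm [0.05 0.04 0.02]
```

View pics/s2c.png

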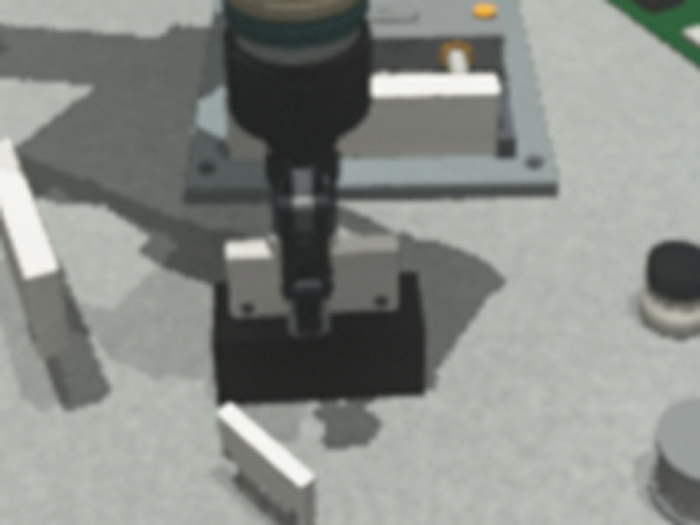

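The picture shows the fingers straddling the handle near its middle (handle columns 228–398, finger about 308). I'll close the gripper now.

drive_tool --pt "0 0 0 0 0 0 255" --pt "0 0 0 0 0 0 255" --pt "0 0 0 0 0 0 255" --pt "0 0 0 0 0 0 255" --pt "0 0 0 0 0 0 255" --force 60

```text
time_s: 4.65
ee_pos: [0.4824, -0.2446, 0.0626]
tcp_rot: [0.0, 1.0, -0.009, 0.0]
contact_force: [-0.4, -1.4, 3.5]
width: 0.0132
grasp_force: 60.0
```

drive_tool --pt "0 0 0 0 0 0 255" --pt "0 0 0 0 0 -1 255" --pt "0 0 0 0 0 -3 255" --pt "0 0 0 0 0 -5 255" --pt "0 0 0 0 0 -5 255"

```text
time_s: 5.28
ee_pos: [0.4828, -0.2444, 0.1133]
tcp_rot: [0.001, 1.0, -0.009, 0.001]
contact_force: [0.2, -0.5, -2.5]
width: 0.013
grasp_force: 59.5
```

```bash
python3 -c "
from h import *
go(.5367,.035,.2,-3.65)
t=snap('top');s=snap('side')
for q in(t,s): print([(np.round(onz(q,r['at'],.075),4),round(r['p'],2)) for r in optics.pinpoint(q,'slot')])
g=t['image'].astype(int).min(2);print(g[176:204,246:272:1])
"
```

```text
t 5.275 pos [ 0.4828306  -0.24440844  0.11332423] F [ 0.1807867  -0.46908535 -2.48481527] M [ 0.03530023 -0.01500768  0.03946187] w 0.013017549210374227 g 59.50582981109619 
turn [ 0.001 -0.002  0.045] shift cm [  4.89 -28.03  -8.69]
[(array([0.5344, 0.0319, 0.075 ]), 0.94)]
[(array([ 0.4828, -0.2117,  0.075 ]), 0.7), (array([0.5383, 0.0173, 0.075 ]), 0.67)]
[[145 145 125  88  62 104 117 117 116 117 115 117 116 122 118 120 119 118
  117 116 114 115 115 113 118  94]
 [175 179 170  99  71 114 118 113 114 114 116 104 110  94  87  97  98 108
  115 116 114 115 115 113 113  91]
 [172 172 185 107  81 115 119 116 116 118 117 109  98  65  43  52  69  96
  114 117 115 116 115 115 120 121]
 [161 165 163  91  83 114 117 115 116 115 118 122  94  72  58  47  70  99
  114 118 116 115 115 112 125 160]
 [154 155 155  81  70 114 117 116 115 115 116 120  89  86  71  70  75 105
  118 116 117 114 115 112 134 172]
 [152 156 164  87  76 114 118 117 117 116 116 115  88 115  82  66  72 104
  117 116 117 112 117 113 124 153]
 [154 155 162  84  82 116 116 114 117 118 116 112  84 126  84  66  72 109
  118 119 1
[... 1613 characters left out ...]
82 116 118
  120 117 116 116 111 151 158 157]
 [167  89  59 114 122 120 121 119 121 121  91  94  72  66  71  81 119 121
  116 120 118 116 111 150 157 155]
 [175  90  66 115 120 117 119 119 118 122  93 103  76  60  75  81 115 122
  118 118 117 118 112 150 153 149]
 [169  89  71 118 120 120 118 120 118 125  89  97  71  57  70  89 116 119
  117 121 117 116 120 155 156 152]
 [165  87  69 116 121 118 118 118 116 123  95 111  81  73  77  99 118 120
  120 119 118 115 122 157 159 157]
 [171  89  78 117 121 119 121 117 119 120 110 121 108 106 108 116 121 121
  119 119 119 117 123 155 160 158]
 [156  81  85 118 120 119 119 120 118 118 121 119 120 121 122 121 119 116
  119 120 119 117 129 154 157 155]]
```

```bash
python3 -c "
from h import *
t=snap('top');g=t['image'].astype(int).min(2)
c=onz(t,(259.4,189.4),.075);print('slot',c)
a=np.array([.5332,.107]);th=np.radians(-3.65);ux=np.array([np.cos(th),np.sin(th)]);uy=np.array([-ux[1],ux[0]])
print('printer coords',(c[:2]-a)@ux,(c[:2]-a)@uy)
X=np.array([.482,-.2444,.05+.0463+.05]);print(proj(t,X))
m=cv2.connectedComponentsWithStats((g[180:245,335:385]>150).astype(np.uint8));print(m[2],m[3]+[335,180])
i=1+np.argmax(m[2][1:,4]);x0,y0,w,h=m[2][i][:4];x0+=335;y0+=180
print(g[y0-3:y0+4,x0-2:x0+w+2]);print(g[y0+h-4:y0+h+3,x0-2:x0+w+2])
"
```

```text
slot [0.53431025 0.03342461 0.075     ]
printer coords 0.005791914535383961 -0.0733554617870698
[357.63765879 205.77656811]
[[   0    0   50   65 3225]
 [  41   40    9    9   25]] [[359.33860465 211.90511628]
 [380.32       224.24      ]]
[[113 114 114 114  92  90  68  62  65  68  60  48  36]
 [112 115 115  95  66  60  64  68  60  52  44  94 130]
 [113 115 116  74  63  65  69  68  49  35 125 159 173]
 [118  96  92  68  66  68  66  55  39 123 175 177 173]
 [100  69  60  64  68  55  51  52 127 172 176 176 152]
 [ 72  62  65  69  59  43  68 132 174 173 174 148 115]
 [ 67  66  56  54  35 100 143 170 173 176 138 108 105]]
[[ 58  45  48 127 175 175 175 157 135 109 106 109 110]
 [ 57  65 133 173 177 175 151 124 107 107 106 109 110]
 [ 79  95 173 179 177 138 109 106 105 111 112 113 109]
 [ 94  96 143 163 139 101 106 107 110 109 111 112 107]
 [ 94  89  97 122  94 109 111 112 110 111 109 105 108]
 [ 94  96  91  88  93 103 110 114 111 112 108 105 109]
 [ 93  94  92  91  92  90  99 108 112 113 111 107 109]]
```

drive_tool --pt "0 0 0 0 0 -6 255" --pt "0 0 0.045 1 -6 -8.7 255" --pt "0 0 0.045 2.5 -12 -8.7 255" --pt "0 0 0.045 4 -18 -8.7 255" --pt "0 0 0.045 4.8 -22 -8.7 255"

```text
time_s: 6.15
ee_pos: [0.534, -0.0225, 0.1984]
tcp_rot: [-0.0, 1.0, -0.031, -0.0]
contact_force: [0.3, -0.4, -2.0]
width: 0.0131
grasp_force: 59.6
```

```bash
python3 -c "
from h import *
go(.5355,.034,.129,-3.65)"
```

```text
t 6.15 pos [ 0.5340045  -0.02247872  0.19840531] F [ 0.26914764 -0.38495413 -1.95093957] M [-0.07185391 -0.05215681 -0.03429666] w 0.013138635725417132 g 59.557989835739136 
turn [-0.001  0.001  0.002] shift cm [-0.19 -5.64  6.94]
```

drive_tool --pt "0 0 0 -0.2 -2 0 255" --pt "0 0 0 -0.2 -5 2 255" --pt "0 0 0 -0.2 -5.65 5 255" --pt "0 0 0 -0.2 -5.65 6.9 255" --pt "0 0 0 -0.2 -5.65 6.9 255"

```text
time_s: 6.78
ee_pos: [0.5337, 0.0309, 0.1281]
tcp_rot: [0.0, 0.999, -0.032, -0.003]
contact_force: [0.0, 0.1, -1.6]
width: 0.0134
grasp_force: 59.6
```

```bash
python3 -c "
from h import *
s=snap('side','s3.png');t=snap('top','t3.png');go(.5355,.034,.129,-3.65)
print('pred origin/handle ends/blade ends')
th=np.radians(-3.65);ux=np.array([np.cos(th),np.sin(th),0])
P=st()[0]['ee_pos']-[0,0,.0125]
for d in [ux*0,ux*.048,-ux*.048,ux*.035-[0,0,.034],-ux*.035-[0,0,.034]]: print(proj(s,P+d).round(1))
b=cv2.imread('pics/s3.png')[140:230,205:325];cv2.imwrite('pics/s3c.png',cv2.resize(b,None,fx=6,fy=6,interpolation=2))"
```

```text
t 6.875 pos [0.53578073 0.03079552 0.13025638] F [-0.72936914 -0.26042077 -2.94239447] M [ 0.02933032 -0.03424088 -0.00200582] w 0.012968551506737798 g 59.63615655899048 
turn [ 0. -0. -0.] shift cm [-0.05 -0.32  0.13]
pred origin/handle ends/blade ends
[264.1 180.6]
[282.8 180.2]
[245.4 181. ]
[277.7 191.7]
[250.9 192.3]
```

View pics/s3c.png

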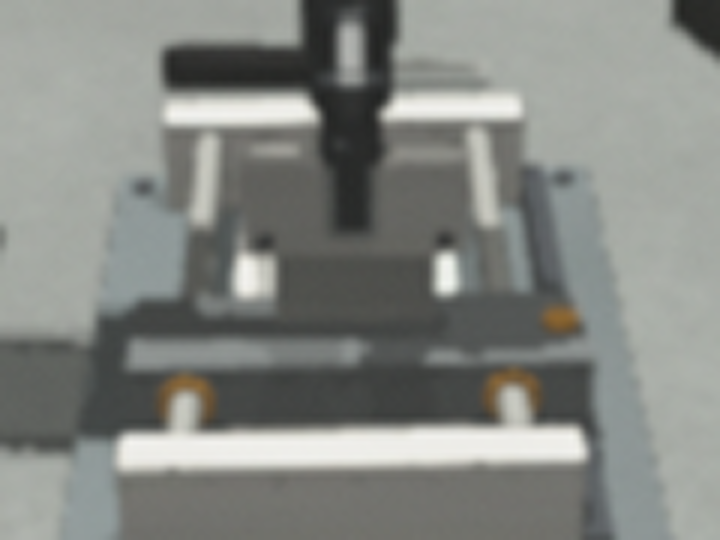

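The side view shows the blade (crop 275–435, 305) hanging just above the carriage, with both ends where the TCP predicts. The slot itself is hidden, so I'll compare against its ends in the first pictures.

```bash
python3 -c "
from h import *
s=snap('side')
for n in['side0']:
    g=cv2.imread('pics/'+n+'.png').astype(int).mean(2).round().astype(int)
    for r in range(191,199): print(r,g[r,246:286])
    print('carr front',g[204,222:236],g[204,298:312])
th=np.radians(-3.65);ux=np.array([np.cos(th),np.sin(th),0]);uy=np.array([-ux[1],ux[0],0])
for c in([.5343,.0334],[.537,.0334]):
    P=np.array([*c,.075]);print(c)
    for d in [ux*.0375,-ux*.0375,ux*.1-uy*.03,-ux*.1-uy*.03,ux*.1-uy*.03-[0,0,.015],-ux*.1-uy*.03-[0,0,.015]]: print(proj(s,P+d).round(1))
go(.5355,.034,.129,-3.65)
"
```

```text
191 [145 145 145 146 146 146 145 145 146 145 145 144 144 145 146 146 145 145
 146 145 146 145 144 144 144 144 145 146 146 145 146 145 146 145 145 146
 145 146 146 146]
192 [146 145 146 146 146 146 146 146 145 144 139 138 139 141 145 146 145 145
 146 145 146 142 139 138 138 141 144 145 146 145 145 145 144 145 146 146
 146 146 146 146]
193 [146 147 146 146 146 145 145 145 144 143 138 137 137 141 142 145 145 144
 145 144 144 141 138 136 137 138 143 143 144 144 144 141 137 137 144 147
 147 145 146 146]
194 [146 146 146 145 144 141 141 141 140 138 137 138 138 138 139 140 140 140
 140 140 140 138 137 137 136 138 138 139 139 139 139 135 126 130 142 147
 146 146 146 147]
195 [147 146 147 145 140 133 128 127 128 128 126 125 125 124 125 126 128 128
 127 126 129 127 125 124 124 125 123 124 126 128 128 124 122 130 143 147
 145 146 146 146]
196 [146 147 146 144 140 132 127 127 128 127 126 124 125 123 124 125 128 129
 127 126 128 128 126 123 123 124 124 125 129 129 129 129 131 138 145 147
 146 145 146 146]
197 [146 147 145 146 145 143 143 142 143 143 142 142 142 142 142 142 143 142
 142 142 142 143 142 141 142 143 140 143 142 143 142 143 144 145 146 146
 146 146 146 146]
198 [147 147 147 146 147 147 147 146 147 147 146 147 147 147 148 148 147 147
 147 146 148 147 146 147 147 147 148 146 147 147 146 147 147 147 147 146
 146 145 144 145]
carr front [145 145 143 131 102  79  74  72  75  81  89  97 104 109] [ 75  75  73  73  76 100 132 146 149 148 148 146 145 153]
[0.5343, 0.0334]
[278.  194.1]
[249.4 194.7]
[303.  199.6]
[224.8 201.3]
[302.8 204.6]
[225.2 206.2]
[0.537, 0.0334]
[279.  194.1]
[250.4 194.7]
[304.1 199.6]
[225.8 201.2]
[303.8 204.5]
[226.2 206.1]
t 6.925 pos [0.53622625 0.0308081  0.13076495] F [-0.46645011 -0.17294469 -2.43783501] M [-0.04107627  0.03491812  0.00607817] w 0.013351091235610237 g 59.6361243724823 
turn [ 0.    -0.001 -0.   ] shift cm [-0.09 -0.31  0.18]
```

drive_tool --pt "0 0 0 0.05 -0.32 0 255" --pt "0 0 0 0.05 -0.32 0.5 255" --pt "0 0 0 0.05 -0.32 1 255" --pt "0 0 0 0.05 -0.32 1.5 255" --pt "0 0 0 0.05 -0.32 1.5 255"

```text
time_s: 7.55
ee_pos: [0.5358, 0.0345, 0.1144]
tcp_rot: [0.0, 0.999, -0.032, -0.001]
contact_force: [0.4, -0.6, -2.0]
width: 0.013
grasp_force: 59.6
```

```bash
python3 -c "
from h import *
go(.5365,.034,.0875,-3.65)"
```

```text
t 7.55 pos [0.53582312 0.03448485 0.11437996] F [ 0.42612091 -0.64244976 -1.98990646] M [-0.02813427 -0.00487168 -0.02768768] w 0.01299919170810362 g 59.563597440719604 
turn [0.    0.001 0.   ] shift cm [0.07 0.04 2.69]
```

drive_tool --pt "0 0 0 0.05 0 0.7 255" --pt "0 0 0 0.05 0 1.4 255" --pt "0 0 0 0.05 0 2 255" --pt "0 0 0 0.05 0 2.4 255" --pt "0 0 0 0.05 0 2.4 255"

```text
time_s: 8.18
ee_pos: [0.5365, 0.0344, 0.0906]
tcp_rot: [0.0, 0.999, -0.032, -0.0]
contact_force: [-0.2, -0.8, -2.6]
width: 0.0134
grasp_force: 59.5
```

```bash
python3 -c "
from h import *
go(.5365,.034,.0875,-3.65)"
```

```text
t 8.175 pos [0.53650561 0.03444207 0.09057727] F [-0.1603803  -0.76947722 -2.57138824] M [-0.12898638  0.07942045 -0.04878498] w 0.013406820235466509 g 59.4617235660553 
turn [0.    0.001 0.   ] shift cm [0.   0.04 0.31]
```

drive_tool --pt "0 0 0 0 0 0.15 255" --pt "0 0 0 0 0 0.25 255" --pt "0 0 0 0 0 0.3 255" --pt "0 0 0 0 0 0.35 255" --pt "0 0 0 0 0 0.35 255"

```text
time_s: 8.8
ee_pos: [0.537, 0.0345, 0.0876]
tcp_rot: [0.0, 1.0, -0.032, 0.0]
contact_force: [-0.7, -1.8, -1.1]
width: 0.0135
grasp_force: 59.6
```

```bash
python3 -c "
from h import *
go(.5365,.034,.0875,-3.65)"
```

```text
t 8.8 pos [0.5369685  0.03445133 0.08760463] F [-0.71174354 -1.79749221 -1.06418571] M [-0.19967962 -0.05565627 -0.03165992] w 0.013500930276210042 g 59.60698664188385 
turn [ 0.    -0.     0.001] shift cm [-0.04  0.05  0.01]
```

drive_tool --pt "0 0 0 0 0 0.05 255" --pt "0 0 0 0 0 0.1 255" --pt "0 0 0 0 0 0.1 255" --pt "0 0 0 0 0 0.1 255"

```text
time_s: 9.3
ee_pos: [0.537, 0.0345, 0.0875]
tcp_rot: [0.0, 1.0, -0.032, 0.0]
contact_force: [-1.6, -1.3, 5.8]
width: 0.0135
grasp_force: 60.9
```

```bash
python3 -c "
from h import *
go(.5365,.034,.0875,-3.65)
t=snap('top')
print([(np.round(onz(t,r['at'],.075),4),round(r['p'],2)) for r in optics.pinpoint(t,'squeegee')])"
```

```text
t 9.3 pos [0.53697411 0.03453449 0.08752947] F [-1.58445023 -1.30282938  5.78666468] M [-0.22422007  0.30454578 -0.00837023] w 0.013452563900829408 g 60.88911294937134 
turn [ 0.    -0.001  0.001] shift cm [-0.04  0.06  0.  ]
[(array([ 0.3172, -0.1985,  0.075 ]), 0.71), (array([0.5289, 0.0306, 0.075 ]), 0.62), (array([ 0.4543, -0.3276,  0.075 ]), 0.45)]
```

Fully home: contact at z = 0.0875 with about 8 N of downward push. Now I'll slide the carriage along printer +y, which is tool -y.

drive_tool --pt "0 0 0 0 -0.3 0 255" --pt "0 0 0 0 -0.6 0 255" --pt "0 0 0 0 -1.0 0 255" --pt "0 0 0 0 -1.5 0 255" --pt "0 0 0 0 -1.5 0 255"

```text
time_s: 10.02
ee_pos: [0.5379, 0.0497, 0.0875]
tcp_rot: [-0.0, 1.0, -0.032, 0.0]
contact_force: [-2.2, -0.4, 4.7]
width: 0.0132
grasp_force: 60.7
```

drive_tool --pt "0 0 0 0 -0.6 0 255" --pt "0 0 0 0 -1.2 0 255" --pt "0 0 0 0 -1.8 0 255" --pt "0 0 0 0 -2.4 0 255" --pt "0 0 0 0 -2.4 0 255"

```text
time_s: 10.65
ee_pos: [0.5395, 0.0738, 0.0875]
tcp_rot: [-0.0, 1.0, -0.031, 0.0]
contact_force: [-1.8, -0.7, 5.7]
width: 0.0134
grasp_force: 60.7
```

```bash
python3 -c "
from h import *
go(.5365,.0345,.0875,-3.65)
t=snap('top','t4.png');b=cv2.imread('pics/t4.png')[135:250,160:310];cv2.imwrite('pics/t4c.png',cv2.resize(b,None,fx=5,fy=5,interpolation=2))"
```

```text
t 10.65 pos [0.53949777 0.07377656 0.08754641] F [-1.80988578 -0.6638072   5.73700218] M [-0.09376001  0.15699197 -0.00864059] w 0.01341609425671713 g 60.70160150527954 
turn [-0.    -0.001  0.001] shift cm [-0.05  3.94  0.  ]
```

View pics/t4c.png

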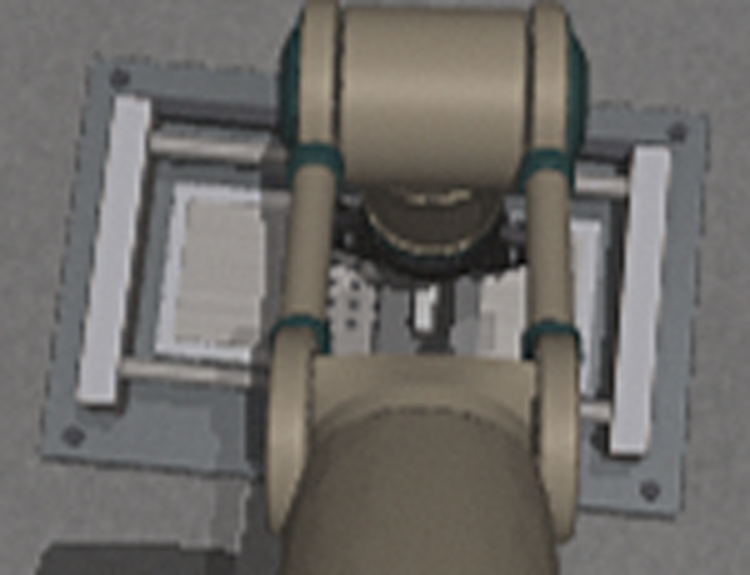

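The top view shows the squeegee handle at crop (425,300), standing in the carriage and moved along with it. I'll continue in 5 mm steps and watch the force.

drive_tool --pt "0 0 0 0 -0.2 0 255" --pt "0 0 0 0 -0.4 0 255" --pt "0 0 0 0 -0.5 0 255" --pt "0 0 0 0 -0.5 0 255"

```text
time_s: 11.2
ee_pos: [0.5398, 0.0786, 0.0876]
tcp_rot: [-0.0, 1.0, -0.032, 0.0]
contact_force: [-2.6, 0.2, 5.4]
width: 0.0135
grasp_force: 60.7
```

drive_tool --pt "0 0 0 0 -0.2 0 255" --pt "0 0 0 0 -0.4 0 255" --pt "0 0 0 0 -0.5 0 255" --pt "0 0 0 0 -0.5 0 255"

```text
time_s: 11.7
ee_pos: [0.5401, 0.0836, 0.0875]
tcp_rot: [-0.0, 1.0, -0.032, 0.0]
contact_force: [-1.6, -0.6, 5.8]
width: 0.0134
grasp_force: 60.7
```

drive_tool --pt "0 0 0 0 -0.2 0 255" --pt "0 0 0 0 -0.35 0 255" --pt "0 0 0 0 -0.4 0 255" --pt "0 0 0 0 -0.4 0 255"

```text
time_s: 12.2
ee_pos: [0.5404, 0.0875, 0.0875]
tcp_rot: [0.0, 1.0, -0.032, 0.0]
contact_force: [-2.2, -1.7, 5.3]
width: 0.0134
grasp_force: 60.8
```

drive_tool --pt "0 0 0 0 -0.1 0 255" --pt "0 0 0 0 -0.2 0 255" --pt "0 0 0 0 -0.3 0 255" --pt "0 0 0 0 -0.4 0 255"

```text
time_s: 12.7
ee_pos: [0.5406, 0.0911, 0.0875]
tcp_rot: [0.0, 1.0, -0.032, 0.0]
contact_force: [-1.7, -2.4, 5.7]
width: 0.0129
grasp_force: 60.8
```

drive_tool --pt "0 0 0 0 -0.1 0 255" --pt "0 0 0 0 -0.2 0 255" --pt "0 0 0 0 -0.3 0 255" --pt "0 0 0 0 -0.4 0 255"

```text
time_s: 13.2
ee_pos: [0.5409, 0.0958, 0.0875]
tcp_rot: [-0.0, 0.999, -0.032, 0.001]
contact_force: [-1.6, 1.3, 6.1]
width: 0.013
grasp_force: 60.7
```

drive_tool --pt "0 0 0 0 -0.1 0 255" --pt "0 0 0 0 -0.2 0 255" --pt "0 0 0 0 -0.3 0 255" --pt "0 0 0 0 -0.4 0 255"

```text
time_s: 13.7
ee_pos: [0.5416, 0.1003, 0.0875]
tcp_rot: [-0.001, 0.999, -0.032, 0.001]
contact_force: [-1.6, 0.1, 5.7]
width: 0.0134
grasp_force: 60.8
```

```bash
python3 -c "
from h import *
for i in range(3): go(.5365,.0345,.0875,-3.65);snap('side')
print(st()[1].as_matrix().round(4))"
```

```text
t 13.7 pos [0.5416149  0.10034177 0.0875297 ] F [-1.58463027  0.10966018  5.71008657] M [ 0.17829825  0.18425325 -0.0470192 ] w 0.013352026730100563 g 60.8227014541626 
turn [-0.002 -0.002  0.   ] shift cm [-0.09  6.6  -0.01]
t 13.75 pos [0.54161986 0.100336   0.08753812] F [-1.32051181  1.87622741  6.15565788] M [ 0.39863177  0.14839227 -0.05549068] w 0.013283071419118476 g 60.84066689014435 
turn [-0.001 -0.002  0.   ] shift cm [-0.09  6.6  -0.01]
t 13.8 pos [0.54162215 0.10030846 0.08753948] F [-1.74429076  2.36599534  6.37557626] M [0.33736395 0.15412482 0.00746361] w 0.013448456359836028 g 60.833088755607605 
turn [-0.002 -0.002  0.   ] shift cm [-0.09  6.6  -0.01]
[[ 0.998  -0.0634  0.0019]
 [-0.0634 -0.998   0.0014]
 [ 0.0018 -0.0016 -1.    ]]
```

drive_tool --pt "0 0 0 0 -0.1 0 255" --pt "0 0 0 0 -0.1 0 255" --pt "0 0 0 0 -0.1 0 255"

```text
time_s: 14.22
ee_pos: [0.5416, 0.1005, 0.0875]
tcp_rot: [-0.0, 1.0, -0.032, 0.001]
contact_force: [-1.3, 0.1, 5.8]
width: 0.0134
grasp_force: 60.8
```

```bash
python3 -c "
from h import *
for i in range(3): go(.5365,.0345,.0875,-3.65);snap('side')"
```

```text
t 14.225 pos [0.54161729 0.10047452 0.08753952] F [-1.30233334  0.06848439  5.78972431] M [-0.0446611   0.22432064 -0.05755818] w 0.013440871611686235 g 60.836284160614014 
turn [-0.    -0.002  0.001] shift cm [-0.09  6.62  0.  ]
t 14.275 pos [0.54160687 0.10047264 0.08752136] F [-1.03525695 -0.30836834  5.63284221] M [-0.01992327  0.19829794 -0.02213743] w 0.013181922221141689 g 60.83508610725403 
turn [-0.    -0.002  0.   ] shift cm [-0.09  6.62  0.  ]
t 14.325 pos [0.54163601 0.10045698 0.08752501] F [-0.8918897   0.2266366   6.23777564] M [-0.0016589   0.20640508 -0.02905581] w 0.013036680090952522 g 60.834442377090454 
turn [-0.    -0.002  0.   ] shift cm [-0.1   6.61  0.  ]
```

drive_tool --pt "0 0 0 0 -0.1 0 255" --pt "0 0 0 0 -0.15 0 255" --pt "0 0 0 0 -0.15 0 255"

```text
time_s: 14.75
ee_pos: [0.5416, 0.1007, 0.0875]
tcp_rot: [0.001, 1.0, -0.031, 0.001]
contact_force: [-1.8, -3.5, 7.1]
width: 0.0134
grasp_force: 60.9
```

```bash
python3 -c "
from h import *
for i in range(3): go(.5365,.0345,.0875,-3.65);snap('side')"
```

```text
t 14.75 pos [0.54163476 0.10073144 0.08751514] F [-1.81087563 -3.45611034  7.07340429] M [-0.58093364  0.20543407 -0.11832557] w 0.013389452608290284 g 60.86315989494324 
turn [ 0.002 -0.002  0.001] shift cm [-0.1   6.64  0.02]
t 14.8 pos [0.54164216 0.10071928 0.08754642] F [-0.69806189 -3.81869234  6.23289625] M [-0.64020017  0.18601716 -0.05203057] w 0.012806962350277116 g 60.86619257926941 
turn [ 0.002 -0.002  0.001] shift cm [-0.1   6.64  0.02]
t 14.85 pos [0.54162018 0.10071906 0.08751455] F [-0.9744768  -3.32607405  6.36508095] M [-0.64391518  0.2697996  -0.09234217] w 0.01296525987093013 g 60.867599844932556 
turn [ 0.002 -0.002  0.001] shift cm [-0.1   6.64  0.02]
```

drive_tool --pt "0 0 0 0 -0.1 0 255" --pt "0 0 0 0 -0.1 0 255" --pt "0 0 0 0 -0.1 0 255"

```text
time_s: 15.28
ee_pos: [0.5417, 0.1012, 0.0875]
tcp_rot: [0.002, 1.0, -0.031, 0.001]
contact_force: [-1.5, -4.4, 6.5]
width: 0.0134
grasp_force: 60.9
```

```bash
python3 -c "
from h import *
for i in range(3): go(.5365,.0345,.0875,-3.65);snap('side')"
```

```text
t 15.275 pos [0.54170178 0.10115232 0.08754238] F [-1.51112411 -4.36754114  6.54016941] M [-0.8392902   0.21410805 -0.03801996] w 0.013408937569617722 g 60.871108174324036 
turn [ 0.003 -0.002  0.002] shift cm [-0.11  6.68  0.03]
t 15.325 pos [0.54169804 0.10113386 0.08752661] F [-0.75315993 -4.4127403   6.13219425] M [-0.83156126  0.18976898 -0.04750431] w 0.01312228317381663 g 60.87143003940582 
turn [ 0.003 -0.002  0.002] shift cm [-0.11  6.68  0.02]
t 15.375 pos [0.54170273 0.10113223 0.08753381] F [-1.65506744 -5.2120478   6.5828896 ] M [-0.85061403  0.21316902  0.01494534] w 0.013184400002678683 g 60.87244212627411 
turn [ 0.003 -0.002  0.002] shift cm [-0.11  6.68  0.03]
```

drive_tool --pt "0 0 0 0 0.1 0 255" --pt "0 0 0 0 0.22 0 255" --pt "0 0 0 0 0.22 0 255" --pt "0 0 0 0 0.22 0 255"

```text
time_s: 15.92
ee_pos: [0.5417, 0.1008, 0.0875]
tcp_rot: [-0.0, 1.0, -0.032, 0.001]
contact_force: [-0.7, 0.8, 5.7]
width: 0.0132
grasp_force: 60.8
```

```bash
python3 -c "
from h import *
for i in range(3): go(.5365,.0345,.0875,-3.65);s=snap('side')
snap('side','s5.png')
b=cv2.imread('pics/s5.png')[130:230,205:325];cv2.imwrite('pics/s5c.png',cv2.resize(b,None,fx=6,fy=6,interpolation=2))"
```

```text
t 15.925 pos [0.54166791 0.10080312 0.08752969] F [-0.67561599  0.84025085  5.69920177] M [0.10065792 0.13900257 0.00167545] w 0.013186017855599034 g 60.8074164390564 
turn [-0.    -0.002  0.001] shift cm [-0.1   6.65  0.  ]
t 15.975 pos [0.54167059 0.10078095 0.08752893] F [-2.03922814  0.64566696  5.98398487] M [-0.02180893  0.13096431 -0.04250254] w 0.013258743934260126 g 60.80806016921997 
turn [-0.    -0.002  0.001] shift cm [-0.1   6.65  0.  ]
t 16.025 pos [0.54166907 0.10081475 0.08752593] F [-1.05590014  0.00790622  5.20979234] M [0.0430002  0.18109088 0.03871718] w 0.013186172290459092 g 60.80848574638367 
turn [-0.    -0.002  0.001] shift cm [-0.1   6.65  0.  ]
```

View pics/s5c.png

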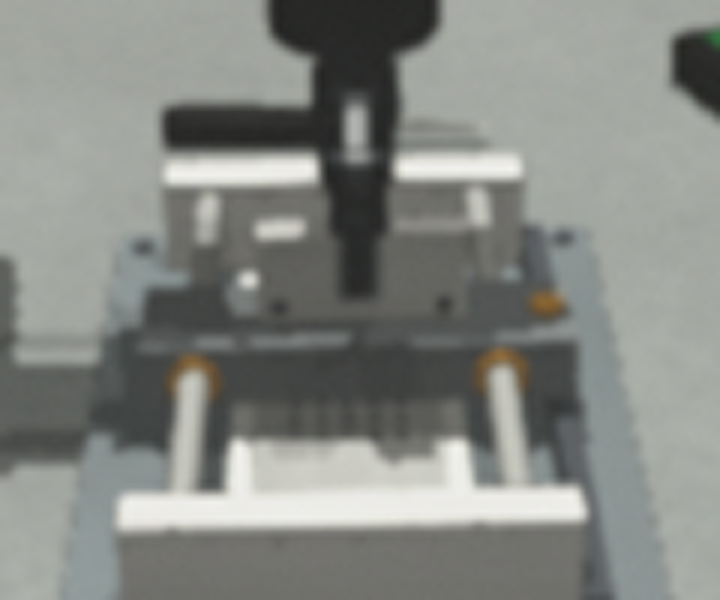

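The picture shows the handle upright and seated on the carriage (crop 355,300), well clear of the end blocks. At y = 0.1005 the carriage first pulled the tool forward, then resisted beyond it. It now sits there with almost no side force, so the ball is in the notch.

```bash
python3 -c "
from workcell import bot
print(bot.hand_in())"
```

```text
the job is handed in; nothing more can be done
None
```

I handed the job in with the middle-sized squeegee gripped, upright and fully home in the carriage slot. By the felt force, the carriage is held in the detent notch, though I couldn't see the ball itself; no verdict came back.

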